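# Wind back the guard and collect the finished handles

### The job

Grip the black feed knob on the green bench machine and wind the guard carriage all the way back to its far stop, so that the catch tray is uncovered. Then take the two finished wooden handles out of the tray and lay them in the yellow tote beside the one already there, setting them down gently, not dropping them. Leave the offcut in the tray, and everything else on the bench where it stands.

Things in the scene. Friction and masses are not known exactly. Their poses are not given: they have to be found in the camera images.
- machine: Fixed bench machine, 358 mm (x) x 200 mm (y). Origin on the bench; x points away from the robot along the slide, z up. Catch tray in front: inside x -150 to -60 mm, y -95 to 95, floor 6 mm high, green walls 5 mm thick, tops 38 mm above the bench. Behind it steel rails to 44 mm height; at the back a motor housing at x 155 to 205 mm, 111 mm high.
- carriage (a joint): Travel (m) of the guard carriage along machine +x: 0 to 0.0858 (far stop, tray uncovered). Carries a clear guard 190 mm wide, 95 mm deep, 58 to 63 mm above the bench, its yellow front lip (47 to 67 mm high) at machine x = -140 mm + this value, and behind it the grey knob console, about 130 mm high. Geared to the knob; stays where left.
- knob_grip (a point): Point on the axis of the black bar knob at grip height. z: the knob's axis out of its face, leaning 27 degrees from vertical towards machine -x. x: along the bar, 42 mm long, 14 mm thick (y), 32 mm high; the bar's top is 7 mm above this point, its round foot (44 mm wide) ends 23 mm below, the console face 37 mm below. Moves and turns with the knob.
- knob: The black feed knob, on a steel disc 68 mm wide and 6 mm thick on the leaning console. Origin on its axis at its foot, 31 mm below knob_grip, same axes. Turned clockwise (looking at its face) from 0 to 2.86 rad; each radian shifts the carriage, knob and all, 30 mm along machine +x (so its angle = carriage / 0.03). About 0.2 N m turns it; the hand must travel along. It takes two or more grasps.
- handle_a: Finished brown wooden bow handle: bar 76 (x) x 16 (y) x 12 mm on two 14 mm end feet, 30 mm high; the bar is 18 to 30 mm above the underside, open below. Origin: centre of the underside; z up. 35 g. Starts upright in the catch tray, lying roughly across it (along machine x).
- handle_b: Finished brown wooden bow handle: bar 76 (x) x 16 (y) x 12 mm on two 14 mm end feet, 30 mm high; the bar is 18 to 30 mm above the underside, open below. Origin: centre of the underside; z up. 35 g. The same as handle_a, elsewhere in the tray.
- handle_done: Finished brown wooden bow handle: bar 76 (x) x 16 (y) x 12 mm on two 14 mm end feet, 30 mm high; the bar is 18 to 30 mm above the underside, open below. Origin: centre of the underside; z up. 35 g. It already lies in the tote, its length along the tote's y; it stays in the tote.
- offcut: Pale plywood offcut with a step, 50 x 22 x 14 mm, with the step raised to 26 mm at one end; origin at the centre of its underside. Lies in the tray with the handles and stays in the tray.
- tote: Loose yellow open tote, 270 (x) x 170 (y) x 60 mm, walls and floor 5 mm thick, 0.8 kg. Origin at the centre of its underside, z up. Stands left or right of the machine.
- basket: Loose red basket of scrap wood, 200 (x) x 160 (y) x 70 mm, origin at the centre of its underside, on the other side of the machine from the tote. Bystander.
- mug: White mug, 80 mm wide, 90 mm high, handle at +y; origin at the centre of its underside. Bystander.
- glue: White glue bottle, 64 mm wide, 170 mm high, origin at the centre of its underside. Bystander.
- wax_tin: Flat brass-coloured tin, 40 mm wide, 25 mm high, origin at the centre of its underside. Bystander.
Things that resemble listed ones, but are neither listed nor needed, are in the scene too. Leave any blue or grey look-alike of the handle_done alone.

How it is judged (in metres and radians):
On the way, in this order (a step that is already met when the one before it is completed fails the run):
1. the fingers are on the knob with the carriage part of the way back (25 to 75 mm), both handles still in the tray (value of joint carriage between 0.025 and 0.075 m and contact force between the fingers and knob above 1 N and x of handle_a in the frame of machine between -0.15 and -0.06 m and y of handle_a in the frame of machine between -0.095 and 0.095 m and z of handle_a in the frame of machine between 0 and 0.04 m and x of handle_b in the frame of machine between -0.15 and -0.06 m and y of handle_b in the frame of machine between -0.095 and 0.095 m and z of handle_b in the frame of machine between 0 and 0.04 m), for 0.1 s.
2. the carriage is at its far stop (within 3.8 mm), both handles still in the tray (value of joint carriage above 0.082 m and x of handle_a in the frame of machine between -0.15 and -0.06 m and y of handle_a in the frame of machine between -0.095 and 0.095 m and z of handle_a in the frame of machine between 0 and 0.04 m and x of handle_b in the frame of machine between -0.15 and -0.06 m and y of handle_b in the frame of machine between -0.095 and 0.095 m and z of handle_b in the frame of machine between 0 and 0.04 m), for 0.2 s.
At the end, for the whole second after the job is handed in: The carriage is at its far stop (at least 82 of 85.8 mm); handle_a, handle_b and handle_done lie at rest inside the tote (origins within its inner walls and less than 40 mm above its underside); the offcut is still inside the tray (value of joint carriage above 0.082 m and x of handle_a in the frame of tote between -0.13 and 0.13 m and y of handle_a in the frame of tote between -0.08 and 0.08 m and z of handle_a in the frame of tote between 0 and 0.04 m and x of handle_b in the frame of tote between -0.13 and 0.13 m and y of handle_b in the frame of tote between -0.08 and 0.08 m and z of handle_b in the frame of tote between 0 and 0.04 m and x of handle_done in the frame of tote between -0.13 and 0.13 m and y of handle_done in the frame of tote between -0.08 and 0.08 m and z of handle_done in the frame of tote between 0 and 0.04 m and x of offcut in the frame of machine between -0.15 and -0.06 m and y of offcut in the frame of machine between -0.095 and 0.095 m and z of offcut in the frame of machine between 0 and 0.04 m and linear speed of each of handle_a, handle_b, tote below 0.03 m/s); the robot touches nothing.
It fails at once if the mug, glue bottle, wax tin, basket or tote is moved by more than 40 mm (distance of any of mug, glue, wax_tin, basket, tote from where it was at the start of the episode above 0.04 m).
It fails at once if a handle is dropped or thrown (faster than 0.8 m/s within 50 mm of the bench) ((height (world z) of handle_a below 0.05 m and linear speed of handle_a above 0.8 m/s) or (height (world z) of handle_b below 0.05 m and linear speed of handle_b above 0.8 m/s)).
It also fails if it takes over 72 s, if anything falls off the work surface, if the arm or the gripper's body presses on something with over 40 N, if the wrist force passes 120 N, or if a joint passes its speed limit or range.

### The arm

A 6-joint arm with a two-finger parallel gripper is mounted at the origin on the work surface. World frame = base frame: x ahead of the robot, y to its left, z up, the work surface at z = 0. Lengths are in m, angles in degrees, forces in N, time in s.
With the tool pointing down it reaches from about 0.35 to 0.875 m from the base axis. Payload 4.2 kg.
Tool frame: the origin (TCP) lies midway between the tips of the shut fingers; the grasp point (between the pads) lies 19 mm behind it; y points along the fingers, z is the direction in which the jaws open and shut, and the axes are right-handed (so a half turn about y gives the same grasp; the last joint's range is limited). The gripper opens to 87 mm and grips with 3 to 60 N. Pads are 19 mm wide; open, the fingers measure 117 mm over their backs; the gripper's body (75 mm by 190 mm) begins 51 mm behind the grasp point.
Start: joints at [-60.986, 22.042, 0.453, 0, -68.411, -14.817], TCP at [0.153, -0.606, 0.188] pointing down, gripper open.
Joint ranges: [-179.83, 179.83], [-69.29, 118.12], [-61.27, 80.66], [-181.25, 117.63], [-171.15, -9.14], [-177.46, 177.46]. Speed limits (degrees/s): [159.86, 159.86, 180, 180, 180, 180].

### API

Orientations are given as [roll, pitch, yaw] about the fixed x, y, z axes, in that order (R = Rz(yaw) Ry(pitch) Rx(roll)).
In Python, from workcell import env gives the robot as it stands. The module is installed in compiled form; this text tells all that it offers. Calls block until the motion is done:
- env.goto(position, orientation): joint-space move of the TCP to a pose.
- env.move_straight(position, rotation=None, rate=0.15, force_limit=None): straight line of the TCP; rotation=None keeps the orientation; rate is the mean speed in m/s. With force_limit (N) it stops when the force on the tool has changed by that much, and returns True; else False.
- env.set_joints(angles): joint-space move.
- env.gripper_to(opening, grasp_force=None): opening from 0.0 (shut) to 1.0 (fully open); grasp_force is the grip in N (None keeps the last); returns when the fingers have stopped.
- env.dwell(seconds).
- env.inverse_kinematics(position, orientation): joint angles nearest the present ones, or None.
- env.read_state(): the state.
- env.grab_frame(name): name is "scene" or "top" or "wrist"; returns a dict with "image" (400x640x3 uint8, blue, green, red), "fx", "fy", "cx", "cy" (pixels), "position" and "orientation" of the camera in the world. Camera axes: x right, y up, looking along -z (the intrinsics and any distortion apply to the point x, -y, -z); pixel columns grow to the right and rows downward; lengths in m; the calibration is good to about 2 mm. A picture is of the moment at which its call begins. There is no depth.
A pose or a line that the arm cannot do raises env.Unreachable and nothing moves.
- env.close_job(): hands the job in, once; it reports no verdict.
Trained networks look in a picture, given as the dict that the camera call returned (one of the last four; its "shot" number tells which), for a name from the list of things; names that differ only in an ending like _2 or _b are one class to them, and where a whole thing is asked for, a point or a joint stands for the part that bears it (a point fixed in the world has none). Each returns a list of dicts, best first, with "score" (0 to 1); they miss things now and then, are a little off and sometimes report something else, mostly with a low value. They report only what shows in the picture. A call takes as long as a camera call. They do not tell look-alikes from the thing itself.
- env.search_frame(picture, thing): "xyz" ([x, y, z] in m, in world coordinates, good to about 4 mm: the middle of the surface that is visible of it).
- env.trace(picture, thing): "mask" (400x640 bool, what is visible of it).
The state is a dict: "clock": time; "joint_positions": joint angles; "qvel": joint speeds; "joint_torque": joint torques, N m; "position": TCP position; "tool_rot": TCP orientation; "force": force on the tool from outside, world axes, zero at the start; "wrist_torque": the same for the moment, N m; "opening": opening from 0.0 (shut) to 1.0 (fully open).
Only numpy, scipy, OpenCV 4.12 (cv2) and the standard library are available. Lean on these libraries where they do the work, as an engineer would, in place of code of your own. Each camera call takes 0.05 s, during which the arm holds its last target. There are 200 camera calls.

## Working session

There is one attempt and no reset: what is moved stays moved. The work goes in short steps, each a Python script; the robot and the scene stay as the last script left them, time stands still between calls to the robot, and variables do not carry over. Pictures are saved under pics/ and viewed, about 8 in all and at most 12, crops included, and the job is handed in when it is done.

```bash
mkdir -p pics
python3 - <<'E'
from workcell import env
import cv2, numpy as np
s=env.read_state(); print(s)
for n in ("scene","top"):
    f=env.grab_frame(n); cv2.imwrite(f"pics/{n}0.png",f["image"])
    print(n,{k:f[k] for k in f if k!="image"})
    for t in ["machine","carriage","knob","handle_a","offcut","tote","basket","mug","glue","wax_tin"]:
        print(t,[(round(d["score"],2),np.round(d["xyz"],3).tolist()) for d in env.search_frame(f,t)][:6])
E
```

```text
{'clock': 0.0, 'joint_positions': array([-6.09854366e+01,  2.20920696e+01,  3.81434174e-01, -2.77386947e-02,
       -6.84116425e+01, -1.48171499e+01]), 'qvel': array([ 0.00053909, -0.08002181,  0.02899309, -0.03216834, -0.05111046,
       -0.08295844]), 'joint_torque': array([-3.25596338e-04, -3.90662241e+01,  1.87401652e+01,  4.21995163e+00,
        1.10621398e-02, -1.81606551e-04]), 'position': array([ 0.15314505, -0.6052618 ,  0.18696044]), 'tool_rot': array([-8.98751955e+01,  6.35725753e-03,  1.41871868e+01]), 'force': array([-0.24872923, -0.71633663,  0.69278923]), 'wrist_torque': array([-0.01157827, -0.01494836,  0.02356281]), 'opening': 0.9991363853568814}
scene {'fx': 491.55393649344114, 'fy': 491.55393649344114, 'cx': 323.0735553678405, 'cy': 202.2691176815053, 'position': array([ 1.06875628, -0.47088124,  1.34126392]), 'orientation': array([33.1664618 , -0.34229763, 47.55919019]), 'shot': 1}
machine [(0.91, [0.666, 0.01, 0.061])]
carriage [(0.87, [0.578, 0.022, 0.063])]
knob [(0.44, [0.63, 0.027, 0.125])]
handle_a []
offcut []
tote [(0.63, [0.474, 0.294, 0.005])]
basket [(0.65, [0.512, -0.32, 0.022])]
mug [(0.88, [0.712, -0.276, 0.037])]
glue [(0.83, [0.743, 0.241, 0.108])]
wax_tin []
top {'fx': 377.3731745901359, 'fy': 377.3731745901359, 'cx': 319.7928779337271, 'cy': 202.4543396969985, 'position': array([0.3188424 , 0.06521427, 1.01450555]), 'orientation': array([ 10.60166779,  -0.40354113, -91.33370803]), 'shot': 2}
machine [(0.71, [0.627, 0.034, 0.064])]
carriage [(0.91, [0.578, 0.035, 0.062])]
knob [(0.7, [0.619, 0.034, 0.125])]
handle_a [(0.38, [0.474, 0.051, 0.034]), (0.27, [0.455, 0.302, 0.033]), (0.18, [0.355, 0.013, 0.026])]
offcut [(0.55, [0.487, 0.101, 0.032])]
tote [(0.73, [0.473, 0.297, 0.006])]
basket [(0.97, [0.515, -0.329, 0.023])]
mug [(0.61, [0.723, -0.284, 0.045]), (0.54, [0.621, 0.035, 0.121])]
glue [(0.98, [0.721, 0.24, 0.111])]
wax_tin []
```

View pics/scene0.png

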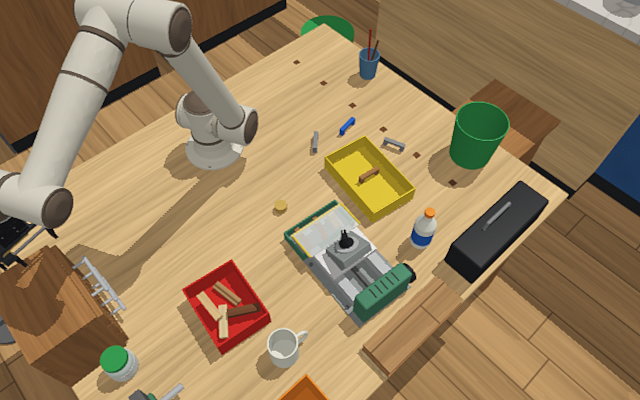

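View pics/top0.png

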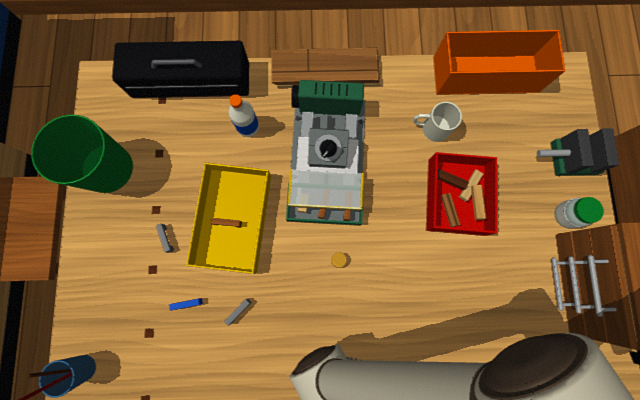

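The scene view shows the green machine with its guard shut at about (345,255), the yellow tote with one handle at (370,180), and the basket and mug in front. The top view shows the tray's front wall at row 220, columns 288–363, with handle bits visible behind the guard's lip. The knob is at (327,148) and the wax tin at (339,260). I'll go above it for a close look.

```bash
cat > h.py <<'E'
from workcell import env
import cv2, numpy as np
from scipy.spatial.transform import Rotation as Ro
def R(o): return Ro.from_euler('xyz',o,degrees=True).as_matrix()
def proj(f,P):
    c=(np.atleast_2d(P)-f["position"])@R(f["orientation"])
    return np.c_[f["cx"]+f["fx"]*c[:,0]/-c[:,2], f["cy"]-f["fy"]*c[:,1]/-c[:,2]]
def ray(f,uv,z):
    u,v=uv; d=R(f["orientation"])@np.array([(u-f["cx"])/f["fx"],-(v-f["cy"])/f["fy"],-1])
    return f["position"]+d*(z-f["position"][2])/d[2]
def look(n,name,crop=None,s=1):
    f=env.grab_frame(n); im=f["image"]
    if crop: im=im[crop[1]:crop[3],crop[0]:crop[2]]
    if s!=1: im=cv2.resize(im,None,fx=s,fy=s,interpolation=cv2.INTER_CUBIC)
    cv2.imwrite(f"pics/{name}.png",im); return f
def find(f,*ts):
    for t in ts: print(t,[(round(d["score"],2),np.round(d["xyz"],3).tolist()) for d in env.search_frame(f,t)][:5])
E
python3 - <<'E'
from h import *
import pickle
f=env.grab_frame("top"); pickle.dump(f,open("top0.pkl","wb"))
q=env.inverse_kinematics([0.42,0.035,0.40],[-90,0,0]);print(q)
env.goto([0.42,0.035,0.40],[-90,0,0])
f=look("wrist","w1"); pickle.dump(f,open("w1.pkl","wb"))
print({k:f[k] for k in f if k!="image"}, env.read_state()["clock"])
find(f,"machine","carriage","knob","handle_a","offcut","tote","wax_tin")
E
```

```text
[ 2.70454223e+01 -3.19633693e+00 -9.76106770e-01 -2.54444375e-14
 -9.22202302e+01 -1.17045422e+02]
{'fx': 282.37777379579626, 'fy': 282.37777379579626, 'cx': 322.17102720185693, 'cy': 199.23899920455804, 'position': array([0.34636378, 0.03452802, 0.59584287]), 'orientation': array([-1.56692270e+01,  4.13052159e-04,  8.99874449e+01]), 'shot': 4} 3.7667
machine [(0.79, [0.555, 0.031, 0.066])]
carriage [(0.76, [0.551, 0.035, 0.064])]
knob []
handle_a [(0.67, [0.486, 0.1, 0.035]), (0.58, [0.474, 0.05, 0.037])]
offcut [(0.67, [0.484, 0.097, 0.032])]
tote [(0.65, [0.452, 0.308, 0.008])]
wax_tin [(0.71, [0.357, 0.012, 0.02])]
```

View pics/w1.png

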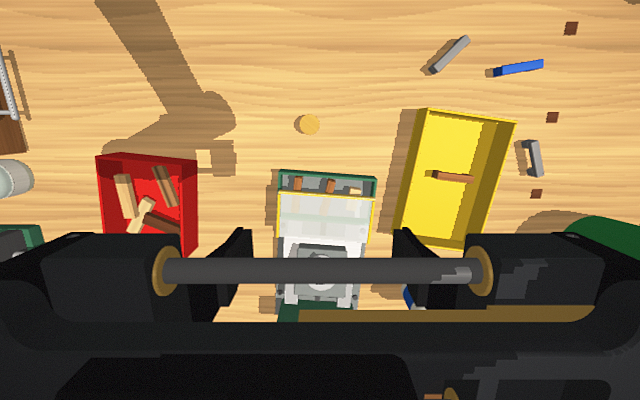

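The wrist view shows the tray's front wall at row ~175 (columns 278–376), the guard's yellow lip at row ~192, two brown handle ends at (297,183) and (330,185), and the pale offcut at (355,190). The tote is at (455,180). Next I'll make one enlarged composite to pick out the machine's corners.

Run:
```python
import pickle,cv2,numpy as np
t=pickle.load(open("top0.pkl","rb"))["image"];w=pickle.load(open("w1.pkl","rb"))["image"]
a=cv2.resize(t[75:230,280:375],None,fx=3.8,fy=3.8,interpolation=cv2.INTER_CUBIC)
b=cv2.resize(w[165:245,270:385],None,fx=3.8,fy=3.8,interpolation=cv2.INTER_CUBIC)
o=np.zeros((590,800,3),np.uint8); o[:a.shape[0],:a.shape[1]]=a; o[:b.shape[0],362:362+b.shape[1]]=b[:, :438]
cv2.imwrite("pics/c1.png",o); print(a.shape,b.shape)
```

```text
(589, 361, 3) (304, 437, 3)
```

View pics/c1.png

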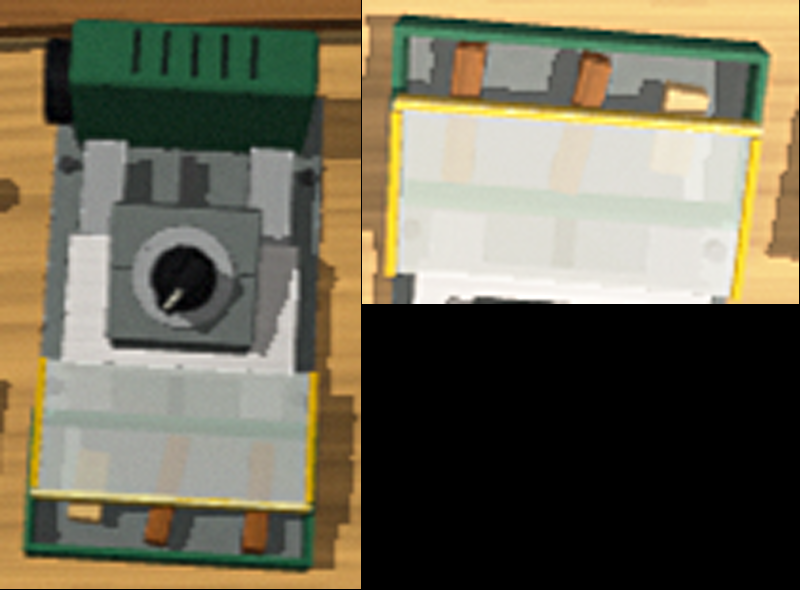

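Run:
```python
from h import *
import pickle
t=pickle.load(open("top0.pkl","rb"));w=pickle.load(open("w1.pkl","rb"))
T=lambda x,y:(280+x/3.8,75+y/3.8); W=lambda x,y:(270+(x-362)/3.8,165+y/3.8)
for n,f,p,z in [("lipL",t,T(31,493),.067),("lipR",t,T(312,508),.067),("lipL",w,W(392,100),.067),("lipR",w,W(762,130),.067),
 ("frontL",t,T(25,545),.038),("frontR",t,T(308,560),.038),("frontL",w,W(395,22),.038),("frontR",w,W(768,52),.038),
 ("houseBL",t,T(75,22),.111),("houseBR",t,T(318,33),.111),("knobtop",t,T(183,278),.14)]:
    print(n,np.round(ray(f,p,z),3))
```

```text
lipL [0.492 0.135 0.067]
lipR [ 0.477 -0.053  0.067]
lipL [ 0.479 -0.051  0.067]
lipR [0.495 0.138 0.067]
frontL [0.461 0.142 0.038]
frontR [ 0.446 -0.052  0.038]
frontL [ 0.444 -0.052  0.038]
frontR [0.46  0.144 0.038]
houseBL [0.81  0.099 0.111]
houseBR [ 0.798 -0.066  0.111]
knobtop [0.616 0.032 0.14 ]
```

```bash
cat >> h.py <<'E'
YAW=-4.6; O=np.array([.604,.033,0]); M=Ro.from_euler('z',YAW,degrees=True).as_matrix()
L=np.radians(27); A=M@[-np.sin(L),0,np.cos(L)]; D0=-M@[np.cos(L),0,np.sin(L)]
def bar(th): return Ro.from_rotvec(-A*th).as_matrix()@D0
def tool(th,s=1):
    x=s*bar(th); y=-A; return Ro.from_matrix(np.c_[x,y,np.cross(x,y)]).as_euler('xyz',degrees=True)
E
python3 - <<'E'
from h import *
G=np.array([.616,.032,.135]); c0=.021
for s in (1,-1):
    print("s",s)
    for th in np.arange(0.0,2.9,.3):
        g=G+M@[.03*th-c0,0,0]
        q=env.inverse_kinematics(g-.019*A*1,tool(th,s)); q2=env.inverse_kinematics(g+.08*A,tool(th,s))
        print(round(th,1),None if q is None else np.round(q,0),None if q2 is None else np.round(q2,0))
E
```

```text
s 1
0.0 [ 15.  11. -48.  62. -10.  10.] [ 27.   1. -39.  29. -29.  35.]
0.3 [ 16.  12. -47.  60. -11.  -5.] [ 26.   2. -38.  29. -29.  19.]
0.6 [ 16.  13. -46.  57. -11. -19.] [ 26.   3. -37.  28. -29.   3.]
0.9 [ 16.  14. -44.  54. -12. -34.] [ 25.   4. -36.  28. -29. -13.]
1.2 [ 17.  15. -42.  52. -12. -49.] [ 25.   5. -35.  27. -29. -29.]
1.5 [ 17.  15. -41.  49. -13. -64.] [ 24.   6. -34.  27. -29. -46.]
1.8 [ 17.  16. -39.  47. -13. -79.] [ 24.   7. -32.  26. -29. -62.]
2.1 [ 17.  17. -38.  44. -14. -94.] [ 23.   8. -31.  26. -29. -78.]
2.4 [  17.   18.  -36.   42.  -15. -109.] [ 23.   8. -30.  25. -30. -94.]
2.7 [  17.   19.  -34.   40.  -15. -124.] [  22.    9.  -29.   24.  -30. -111.]
s -1
0.0 [  15.   11.  -48.   62.  -10. -170.] [  27.    1.  -39.   29.  -29. -145.]
0.3 [ 16.  12. -47.  60. -11. 175.] [  26.    2.  -38.   29.  -29. -161.]
0.6 [ 16.  13. -46.  57. -11. 161.] [  26.    3.  -37.   28.  -29. -177.]
0.9 [ 16.  14. -44.  54. -12. 146.] [ 25.   4. -36.  28. -29. 167.]
1.2 [ 17.  15. -42.  52. -12. 131.] [ 25.   5. -35.  27. -29. 151.]
1.5 [ 17.  15. -41.  49. -13. 116.] [ 24.   6. -34.  27. -29. 134.]
1.8 [ 17.  16. -39.  47. -13. 101.] [ 24.   7. -32.  26. -29. 118.]
2.1 [ 17.  17. -38.  44. -14.  86.] [ 23.   8. -31.  26. -29. 102.]
2.4 [ 17.  18. -36.  42. -15.  71.] [ 23.   8. -30.  25. -30.  86.]
2.7 [ 17.  19. -34.  40. -15.  56.] [ 22.   9. -29.  24. -30.  69.]
```

Run:
```python
from h import *
import pickle
G=np.array([.616,.032,.135])
env.goto(G+.09*A,tool(.7)); print(np.round(env.read_state()["position"],3))
f=env.grab_frame("wrist"); pickle.dump(f,open("w2.pkl","wb"))
find(f,"knob","carriage")
m=env.trace(f,"knob"); print([ (d["score"],d["mask"].sum(),np.argwhere(d["mask"]).mean(0)[::-1]) for d in m])
im=f["image"].copy()
# overlay predicted bar/ foot
b=bar(.7)
for k,(h,pts) in enumerate({7:[b*.021,-b*.021],-23:[np.cos(a)*b*.022+np.sin(a)*np.cross(A,b)*.022 for a in np.linspace(0,6.3,24)],-31:[np.cos(a)*b*.034+np.sin(a)*np.cross(A,b)*.034 for a in np.linspace(0,6.3,24)]}.items()):
    for u in proj(f,[G+h/1000*A+p for p in pts]): cv2.circle(im,tuple(int(round(x)) for x in u),1,[(0,0,255),(0,255,255),(255,0,255)][k],-1)
u=proj(f,G)[0]; print(u)
x0,y0=int(np.clip(u[0]-130,0,380)),int(np.clip(u[1]-100,0,200))
o=np.hstack([f["image"][y0:y0+200,x0:x0+130*2],]) 
a=cv2.resize(f["image"][y0:y0+200,x0+30:x0+230],None,fx=2,fy=2,interpolation=cv2.INTER_CUBIC)
c=cv2.resize(im[y0:y0+200,x0+30:x0+230],None,fx=2,fy=2,interpolation=cv2.INTER_NEAREST)
cv2.imwrite("pics/c2.png",np.hstack([a,c])); print(x0+30,y0)
```

```text
[0.576 0.035 0.216]
knob [(0.93, [0.619, 0.032, 0.126])]
carriage [(0.97, [0.588, 0.019, 0.061])]
[(0.65, np.int64(1263), array([323.20665083, 190.9263658 ]))]
[322.58763103 193.64833401]
222 93
```

View pics/c2.png

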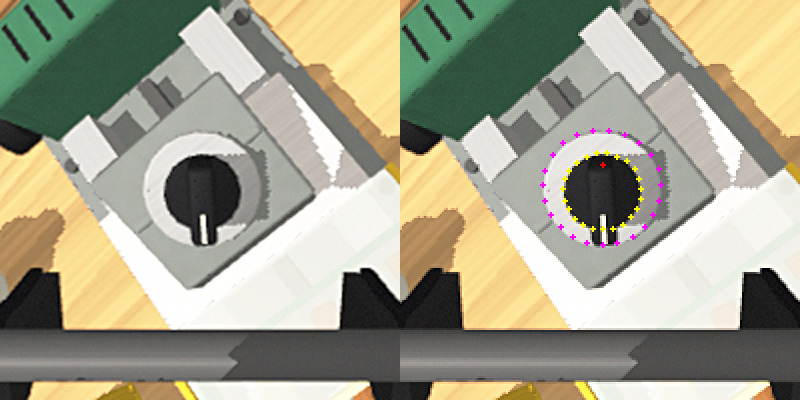

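The close view shows the knob at crop (203,190), and the overlaid model of foot and disc matches to about 1 px. The white mark points down in the image, so the knob angle is about 0.7 rad. I'll check the height against the top picture, then grip.

Run:
```python
from h import *
import pickle
t=pickle.load(open("top0.pkl","rb"));w=pickle.load(open("w2.pkl","rb"))
G=np.array([.616,.032,.135])
# foot-top disc: measured centres
print("pred top foot",proj(t,G-.023*A),"disc",proj(t,G-.031*A),"meas foot",280+183/3.8,75+280/3.8)
wf=proj(w,G-.023*A)[0]; print("pred w foot",wf)
# darkness-based measure
g=w["image"].max(2); 
def blob(im,c,r,th):
    m=(im.max(2)<th).astype(np.uint8); n,l,s,ct=cv2.connectedComponentsWithStats(m)
    k=l[int(c[1]),int(c[0])]; return k,s[k],ct[k]
print(blob(w["image"],wf,20,60)); print(blob(t["image"],(327,149),20,60))
```

```text
pred top foot [[328.02732893 147.38234397]] disc [[328.023059   146.93210883]] meas foot 328.1578947368421 148.68421052631578
pred w foot [322.59382085 188.54189955]
(np.int32(20), array([ 304,  170,   38,   46, 1134], dtype=int32), array([322.76631393, 189.63492063]))
(np.int32(64), array([320, 140,  17,  18, 229], dtype=int32), array([328.08733624, 147.98689956]))
```

Run:
```python
from h import *
G=np.array([.616,.032,.135])+.002*A
r=env.move_straight(G-.019*A,rate=.05,force_limit=8); s=env.read_state(); print(r,np.round(s["position"]-(G-.019*A),4),np.round(s["force"],1))
env.gripper_to(0.0,45); s=env.read_state(); print(s["opening"]*87,np.round(s["force"],1),np.round(s["wrist_torque"],2))
th=.7
for i in range(3):
    th+=.15; env.move_straight(G-.019*A+M@[.03*(th-.7),0,0],tool(th),rate=.02)
    s=env.read_state(); print(round(th,2),np.round(s["force"],1),np.round(s["wrist_torque"],2),np.round(s["opening"]*87,1),s["clock"])
f=env.grab_frame("top");find(f,"carriage","knob")
```

```text
False [0.0001 0.0001 0.0003] [ 0.4 -0.1 -0.8]
0.47221279013625306 [1.4 0.3 0.5] [ 0.    1.14 -0.  ]
0.85 [ 1.1  0.1 -0.2] [0.09 1.09 0.01] 0.2 10.2583
1.0 [-0.6 -0.7 -0. ] [ 0.07  1.1  -0.02] 0.1 10.6333
1.15 [ 0.6 -0.1  0.6] [0.11 1.06 0.01] 0.6 11.0083
carriage [(0.69, [0.571, -0.016, 0.061])]
knob [(0.16, [0.457, 0.301, 0.034])]
```

Run:
```python
from h import *
f=env.grab_frame("scene"); g=env.grab_frame("wrist")
s=env.read_state();print(np.round(s["position"],4),s["tool_rot"],tool(1.15),np.round(proj(g,s["position"])),np.round(proj(f,s["position"])))
u=proj(f,s["position"])[0].astype(int)
a=cv2.resize(f["image"][u[1]-65:u[1]+65,u[0]-65:u[0]+65],(400,400),interpolation=cv2.INTER_CUBIC)
b=cv2.resize(g["image"][100:300,220:420],(400,400),interpolation=cv2.INTER_CUBIC)
cv2.imwrite("pics/c3.png",np.hstack([a,b]))
```

```text
[0.637  0.0303 0.1199] [-114.92984478   10.71041532  107.18755367] [-114.9420294    10.68733553  107.1396609 ] [[322. 224.]] [[348. 244.]]
```

View pics/c3.png

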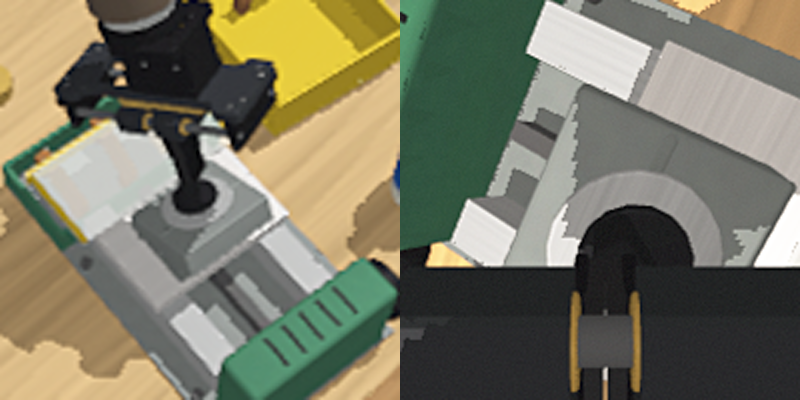

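Run:
```python
from h import *
import pickle
env.gripper_to(1.0)
t=pickle.load(open("top0.pkl","rb"));w=pickle.load(open("w2.pkl","rb"))
env.move_straight(np.array([.576,.035,.216])+.1*A,tool(.7),rate=.2)
env.goto([.42,-.15,.40],[-90,0,0])
f=env.grab_frame("scene"); t=env.grab_frame("top"); pickle.dump((f,t),open("st.pkl","wb"))
find(f,"knob","carriage"); find(t,"knob","carriage")
G=np.array([.616,.032,.135]); b=bar(.7); n=np.cross(A,b); out=[]
for fr in (f,t):
    im=cv2.resize(fr["image"],None,fx=6,fy=6,interpolation=cv2.INTER_CUBIC)
    for h,rb,rn,c in ((.007,.021,.007,(0,0,255)),(-.023,.022,.022,(0,255,255)),(-.031,.034,.034,(255,0,255))):
        for a in np.linspace(0,6.28,28):
            q=proj(fr,G+h*A+np.cos(a)*b*rb+np.sin(a)*n*rn)[0]*6+3
            cv2.circle(im,tuple(q.astype(int)),1,c,-1)
    u=(proj(fr,G)[0]*6).astype(int); out.append(im[u[1]-200:u[1]+200,u[0]-200:u[0]+200])
cv2.imwrite("pics/c4.png",np.hstack(out)); print(env.read_state()["clock"])
```

```text
knob [(0.74, [0.63, 0.027, 0.127])]
carriage [(0.83, [0.577, 0.023, 0.066])]
knob []
carriage [(0.78, [0.517, 0.102, 0.061])]
16.1333
```

View pics/c4.png

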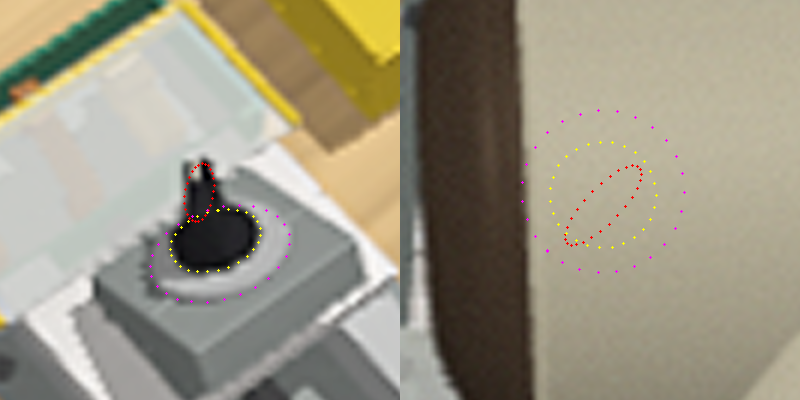

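Run:
```python
from h import *
import pickle
f,t=pickle.load(open("st.pkl","rb")); a=cv2.imread("pics/scene0.png")
d=cv2.absdiff(a,f["image"]).max(2)[200:320,280:420]; print((d>30).sum(), np.argwhere(d>30).mean(0) if (d>30).any() else 0)
G=np.array([.616,.032,.135]);print(proj(f,[G,G-.023*A]))
for im in (a,f["image"]):
    print(((im.max(2)<45)[220:250,330:365]).sum())
def art(im,x0,y0,x1,y1):
    for r in im[y0:y1,x0:x1].max(2): print(" ".join("%3d"%v for v in r))
art(a,335,222,362,250)
print(); art(f["image"],335,222,362,250)
```

```text
0 0
[[343.88871857 236.6285704 ]
 [345.91915192 242.72317271]]
140
140
205 205 206 207 208 207 209 204 194 196 196 196 197 196 194 198 202 195 190 200 223 213 183 203 220 181 141
206 205 205 206 208 208 207 204 196 195 196 196 196 195 193 193 193 192 190 203 227 228 213 179 190 186 141
208 206 205 206 206 207 206 209 205 197 195 194 196 199 197 193 192 192 191 205 226 227 226 199 172 180 153
208 207 205 204 204 203 203 209 210 203 194 196 200 204 202 197 192 191 196 211 224 220 212 197 204 216 199
206 207 205 202 203 201 202 207 204 199 201 204 202 203 204 202 197 195 206 212 207 196 200 210 207 210 216
205 206 204 201 198 197 195 194 197 202 204 203 203 203 203 204 202 202 201 191 212 227 212 204 205 209 209
203 203 201 196 196 197 199 205 205 199 205 206 203 203 203 203 201 192 174 200 232 231 224 210 206 205 203
198 197 196 196 196 195 195 204 181 127 182 205 206 204 204 205 203 210 228 232 230 230 230 225 206 199 205
196 196 195 195 197 183 106 131 162   0  76 176 212 205 195 199 224 231 233 232 229 228 230 231 220 203 208
196 194 193 194 197 175  72 142 174  12  77 184 216 197 1
[... 4319 characters left out ...]
  42  41  38  20 120 178 184 181 182 171 144 146 147
 99 120 127 108  41  22  25  28  29  29  30  29  35  39  41  39  26  50 150 190 183 183 181 161 144 146 147
104 125 125 117  73  18  25  26  29  29  30  30  33  38  35  26  34 124 179 185 183 187 177 148 145 147 147
106 124 125 130 109  24  21  25  28  25  29  29  23  21  39  83 122 166 188 183 184 179 154 138 147 148 148
104 124 124 127 118  78  41  23  19  18  22  17  23  40 105 174 196 188 184 184 184 166 142 146 147 148 150
102 122 125 125 127 121  96  68  54  62  96 108 113 129 167 191 185 183 184 181 164 145 145 146 147 150 158
 97 115 136 145 141 142 147 150 143 150 185 199 195 192 188 184 183 183 177 149 129 146 147 149 153 158 147
```

Nothing moved, and the knob model agrees in all the views, yet the fingers shut on air. I'll check where the shut fingertips really are against the reported TCP, in the scene picture.

Run:
```python
from h import *
env.gripper_to(0.0,45)
out=[]
s=env.read_state(); P=s["position"]; Y=R(s["tool_rot"])[:,1]; print(P,s["tool_rot"],Y,s["opening"])
for n in ("scene","top"):
    f=env.grab_frame(n); u=proj(f,P)[0].astype(int); print(n,u)
    k=4; x0,y0=u[0]-50,u[1]-50
    im=cv2.resize(f["image"][y0:y0+100,x0:x0+100],None,fx=k,fy=k,interpolation=cv2.INTER_CUBIC)
    for d,c in ((0,(0,0,255)),(-.019,(0,255,255)),(-.038,(255,0,255)),(.019,(0,255,0))):
        q=(proj(f,P+Y*d)[0]-[x0,y0])*k+k/2; cv2.circle(im,tuple(q.astype(int)),2,c,-1)
    out.append(im)
cv2.imwrite("pics/c5.png",np.hstack(out))
```

```text
[ 0.41999346 -0.14999779  0.40000413] [-8.99990139e+01 -1.98406690e-03 -1.16611020e-03] [ 3.46288502e-05  1.72100145e-05 -9.99999999e-01] 0.0063814024730080455
scene [236 173]
top [445 207]
```

View pics/c5.png

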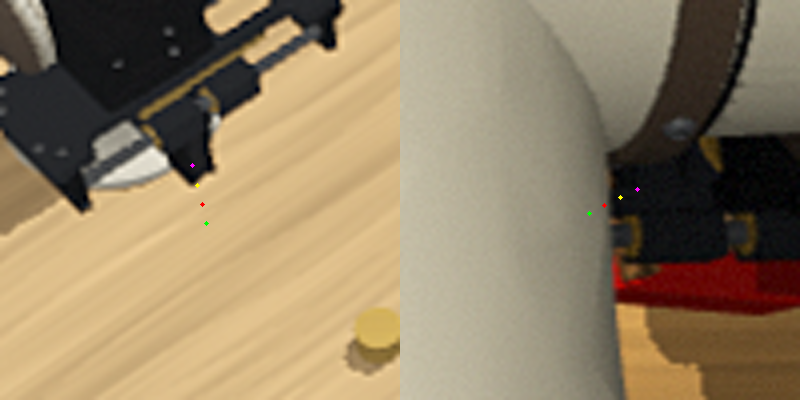

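The shut tips end at the yellow dot, so the real fingertips are about 19 mm short of the reported TCP. That explains the miss: the fingers closed above the bar. From here on I command 19 mm deeper, with a force guard.

Run:
```python
from h import *
G=np.array([.616,.032,.135]); OFF=.019
env.gripper_to(1.0)
env.goto(G+.07*A,tool(.7))
for th in np.arange(.7,2.9,.36):
    q=env.inverse_kinematics(G-(.017+OFF)*A+M@[.03*(th-.7),0,0],tool(th)); print(round(th,2),None if q is None else np.round(q,1))
r=env.move_straight(G-(.017+OFF)*A,rate=.05,force_limit=6); s=env.read_state(); print(r,np.round((s["position"]-G)@A,4),np.round(s["force"],1))
env.gripper_to(0.0,45); s=env.read_state(); print(s["opening"]*87,np.round(s["force"],1),np.round(s["wrist_torque"],2),s["clock"])
```

```text
0.7 None
1.06 None
1.42 None
1.78 [ 13.8  17.7 -41.5  58.8  -9.7 -87. ]
2.14 [  14.7   18.7  -39.3   53.9  -10.7 -103.4]
2.5 [  15.4   19.6  -37.1   49.6  -11.8 -120.1]
2.86 [  15.8   20.6  -34.8   45.7  -12.8 -137.2]Traceback (most recent call last):
  File "<stdin>", line 7, in <module>
workcell.Unreachable: the arm cannot follow that straight line within its joint ranges
```

```bash
cat >> h.py <<'E'
G=np.array([.616,.032,.135]); OFF=.019; TH0=.7
def pose(th,phi,back=0.,th0=TH0):
    b=bar(th); p=np.radians(phi); A2=A*np.cos(p)-b*np.sin(p); x=b*np.cos(p)+A*np.sin(p)
    C=G+.003*A+M@[.03*(th-th0),0,0]
    y=-A2; o=Ro.from_matrix(np.c_[x,y,np.cross(x,y)]).as_euler('xyz',degrees=True)
    return C-(.019+OFF-back)*A2, o
E
python3 - <<'E'
from h import *
for phi in (6,10,14,0,-6):
    print(phi,[(round(th,2),None if (q:=env.inverse_kinematics(*pose(th,phi))) is None else np.round(q[[3,4,5]],0).tolist()) for th in (.7,1.,1.3,1.6,1.8,2.0,2.86)])
    q=env.inverse_kinematics(*pose(.7,phi,.09)); print(q is None)
E
```

```text
6 [(0.7, [17.0, -20.0, 11.0]), (1.0, [15.0, -18.0, -4.0]), (1.3, [17.0, -16.0, -22.0]), (1.6, [23.0, -11.0, -45.0]), (1.8, None), (2.0, None), (2.86, None)]
False
10 [(0.7, [4.0, -27.0, 25.0]), (1.0, [0.0, -25.0, 12.0]), (1.3, [-1.0, -21.0, -3.0]), (1.6, [1.0, -16.0, -22.0]), (1.8, [7.0, -12.0, -39.0]), (2.0, None), (2.86, None)]
False
14 [(0.7, [-5.0, -34.0, 34.0]), (1.0, [-9.0, -31.0, 23.0]), (1.3, [-13.0, -26.0, 10.0]), (1.6, [-14.0, -21.0, -6.0]), (1.8, [-12.0, -16.0, -19.0]), (2.0, [-6.0, -10.0, -36.0]), (2.86, None)]
False
0 [(0.7, None), (1.0, None), (1.3, None), (1.6, [60.0, -9.0, -78.0]), (1.8, [58.0, -10.0, -87.0]), (2.0, [55.0, -11.0, -96.0]), (2.86, [45.0, -13.0, -137.0])]
False
-6 [(0.7, None), (1.0, [106.0, -9.0, -80.0]), (1.3, [85.0, -13.0, -83.0]), (1.6, [67.0, -16.0, -86.0]), (1.8, [56.0, -18.0, -89.0]), (2.0, [47.0, -20.0, -92.0]), (2.86, [23.0, -27.0, -117.0])]
False
```

Run:
```python
from h import *
def st(t):
    s=env.read_state(); print(t,"F",np.round(s["force"],1),"T",np.round(s["wrist_torque"],2),"open",np.round(s["opening"]*87,1),"clk",round(s["clock"],1)); return s
p,o=pose(.7,10,.08); env.move_straight(p,o,rate=.15); st("pre")
p,o=pose(.7,10); r=env.move_straight(p,rate=.05,force_limit=6); st(("down",r))
env.gripper_to(0.0,45); s=st("grip")
if 10<s["opening"]*87<20:
    th=.7
    while th<1.69:
        th+=.125; env.move_straight(*pose(th,10),rate=.03); s=st(round(th,2))
        if np.linalg.norm(s["force"])>50: break
f=env.grab_frame("top");find(f,"carriage"); f=env.grab_frame("scene");find(f,"carriage","knob")
```

```text
pre F [-0.5 -0.3 -0.3] T [-0.21  0.92 -0.06] open 86.7 clk 21.3
('down', False) F [-0.1 -0.1  0.1] T [-0.17  0.79 -0.11] open 87.3 clk 23.0
grip F [ 2.9 -0.4 -3.1] T [-0.63  0.16  0.09] open 13.5 clk 24.2
0.82 F [ 5.  -1.7 -5.6] T [-0.8  -0.28 -0.35] open 13.7 clk 24.5
0.95 F [ 6.2 -1.6 -4.3] T [-0.86 -0.27 -0.27] open 13.3 clk 24.8
1.07 F [ 6.7 -0.9 -5. ] T [-1.   -0.17 -0.32] open 13.4 clk 25.1
1.2 F [ 7.  -2.6 -5.4] T [-1.05 -0.18 -0.35] open 13.6 clk 25.4
1.32 F [ 5.8 -1.8 -5.4] T [-1.09 -0.06 -0.4 ] open 13.9 clk 25.7
1.45 F [ 6.9 -2.3 -5.4] T [-1.08 -0.07 -0.39] open 13.7 clk 26.0
1.57 F [ 7.  -2.4 -6.1] T [-1.12  0.02 -0.41] open 13.4 clk 26.3
1.7 F [ 7.1 -2.4 -6.3] T [-1.11  0.04 -0.46] open 13.8 clk 26.6
carriage [(0.81, [0.655, 0.076, 0.062])]
carriage [(0.66, [0.644, -0.004, 0.066])]
knob []
```

Gripped: the opening reads 13.5 mm on the 14 mm bar, and the knob turns with only a small force. Next is the second grasp, through to the far stop.

Run:
```python
from h import *
def st(t):
    s=env.read_state(); print(t,"F",np.round(s["force"],1),"T",np.round(s["wrist_torque"],2),"open",np.round(s["opening"]*87,1),"clk",round(s["clock"],1)); return s
env.gripper_to(0.55); st("rel")
p,o=pose(1.7,10,.035); env.move_straight(p,rate=.15)
env.move_straight(*pose(1.7,-6,.035),rate=.15)
r=env.move_straight(pose(1.7,-6)[0],rate=.08,force_limit=8); st(("down",r))
env.gripper_to(0.0,45); s=st("grip")
if 10<s["opening"]*87<20:
    th=1.7
    while th<2.93:
        th+=.125; env.move_straight(*pose(th,-6),rate=.035); s=st(round(th,2))
        if np.linalg.norm(s["force"])>35 : break
f=look("scene","s6",(240,180,440,340),4)
```

```text
rel F [-0.1 -1.  -0.4] T [-0.29  1.11 -0.03] open 48.0 clk 27.7
('down', False) F [0.6 0.4 0.4] T [ 0.27  0.97 -0.05] open 48.0 clk 29.8
grip F [ 3.  -0.1 -0.8] T [0.07 0.52 0.32] open 13.4 clk 30.5
1.82 F [ 6.5 -2.  -2.7] T [-0.08 -0.27 -0.03] open 13.3 clk 30.7
1.95 F [ 6.  -1.9 -2. ] T [-0.08 -0.36  0.02] open 13.4 clk 31.0
2.08 F [ 6.2 -1.1 -3.1] T [-0.05 -0.47  0.01] open 13.4 clk 31.3
2.2 F [ 6.3 -1.2 -3.9] T [ 0.04 -0.4   0.04] open 13.1 clk 31.6
2.33 F [ 5.6 -1.4 -3.3] T [ 0.16 -0.5   0.06] open 13.4 clk 31.8
2.45 F [ 6.2 -0.8 -4.2] T [ 0.26 -0.44  0.06] open 13.5 clk 32.1
2.58 F [ 5.9  0.1 -4. ] T [ 0.33 -0.51  0.12] open 13.5 clk 32.4
2.7 F [ 5.6  0.7 -2.9] T [ 0.42 -0.56  0.21] open 13.5 clk 32.7
2.83 F [ 6.5  1.1 -2.8] T [ 0.53 -0.47  0.17] open 13.7 clk 32.9
2.95 F [-2.   4.9  1.6] T [0.95 1.41 1.21] open 13.6 clk 33.2
```

View pics/s6.png

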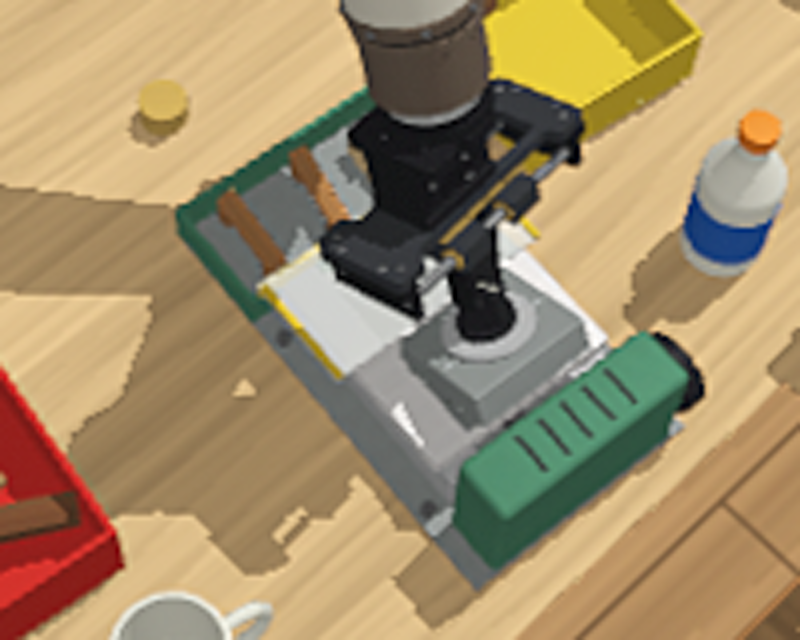

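The carriage hit its stop: the torque jumped at 2.95 rad, and the tray is uncovered with both handles visible at (250,230) and (320,185). I'll release, retreat and look down into the tray.

Run:
```python
from h import *
import pickle
env.gripper_to(0.6)
p,o=pose(2.86,-6,.06); s=env.read_state(); env.move_straight(s["position"]+.08*A,rate=.2)
env.goto([.48,.04,.30],[-90,0,0])
f=look("wrist","w7",(180,90,540,290),2.2); pickle.dump(f,open("w7.pkl","wb"))
s=env.read_state(); print(s["position"],s["clock"])
find(f,"carriage","offcut","tote")
for d in env.trace(f,"handle_a"):
    m=d["mask"].astype(np.uint8); 
    r=cv2.minAreaRect(np.argwhere(m)[:,::-1].astype(np.float32)); box=cv2.boxPoints(r)
    W=[ray(f,q,.036)[:2] for q in box]; c=np.mean(W,0); e=[W[1]-W[0],W[2]-W[1]]; e=max(e,key=np.linalg.norm)
    print(round(d["score"],2),m.sum(),np.round(r[0]),"c",np.round(c,3),"len",round(np.linalg.norm(e),3),"ang",round(np.degrees(np.arctan2(e[1],e[0]))%180,1))
```

```text
[0.47978916 0.03971964 0.29759951] 35.625
carriage [(0.88, [0.604, 0.03, 0.062])]
offcut [(0.82, [0.5, 0.092, 0.019])]
tote [(0.78, [0.448, 0.308, 0.005])]
0.69 425 [325. 179.] c [0.5   0.045] len 0.077 ang 164.7
0.56 458 [288. 175.] c [ 0.494 -0.018] len 0.078 ang 172.1
```

View pics/w7.png

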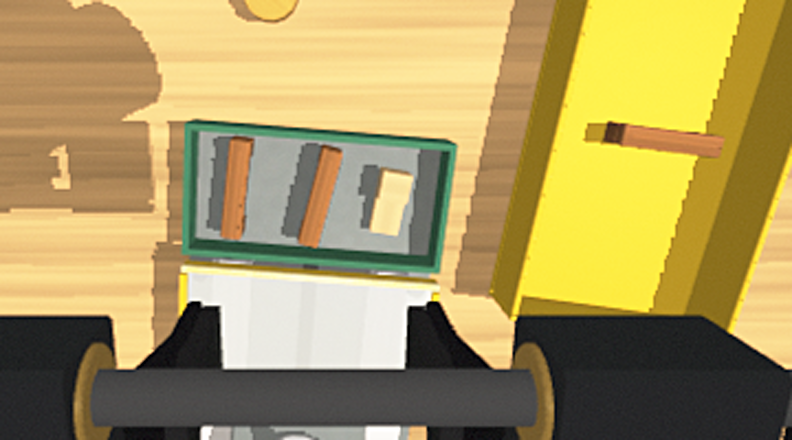

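The tray is fully open. Both handles show at crop (235,190) and (320,195), and their measured length of 77 mm matches the given 76 mm. The offcut is at (390,200), the lip sits behind the tray's rear wall, and the handle in the tote is at (660,140). Next I'll measure the tote and pick the first handle.

Run:
```python
from h import *
import pickle
t=pickle.load(open("top0.pkl","rb"));w=pickle.load(open("w7.pkl","rb"))
hsv=cv2.cvtColor(t["image"],cv2.COLOR_BGR2HSV); m=((hsv[...,0]>22)&(hsv[...,0]<36)&(hsv[...,1]>200)).astype(np.uint8)
m[:, :170]=0; m[:,285:]=0; m=cv2.morphologyEx(m,cv2.MORPH_OPEN,np.ones((3,3),np.uint8))
c=max(cv2.findContours(m,cv2.RETR_EXTERNAL,cv2.CHAIN_APPROX_NONE)[0],key=cv2.contourArea)
q=cv2.approxPolyDP(cv2.convexHull(c),6,True)[:,0]; print("tote poly",q.tolist())
for p in q: print(p,np.round(ray(t,p,.06)[:2],3),np.round(ray(t,p,0)[:2],3))
a=ray(w,(180+605/2.2,90+130/2.2),.035);b=ray(w,(180+722/2.2,90+142/2.2),.035);print("done ends",a,b,(a+b)/2)
def st(t):
    s=env.read_state(); print(t,np.round(s["position"],3),"F",np.round(s["force"],1),"open",np.round(s["opening"]*87,1),"clk",round(s["clock"],1)); return s
env.gripper_to(.34)
P=np.array([.494,-.018,0]); o=[-90,0,-8]
env.goto(P+[0,0,.08],o); r=env.move_straight(P+[0,0,-.005],rate=.08,force_limit=6); st(r)
env.gripper_to(0,15); s=st("grip")
```

```text
tote poly [[210, 168], [268, 172], [253, 273], [187, 262]]
[210 168] [0.595 0.339] [0.613 0.356]
[268 172] [0.581 0.188] [0.598 0.195]
[253 273] [0.323 0.224] [0.323 0.234]
[187 262] [0.354 0.389] [0.356 0.409]
done ends [0.45059401 0.25301807 0.035     ] [0.45929285 0.34001816 0.035     ] [0.45494343 0.29651811 0.035     ]
False [ 0.494 -0.018 -0.005] F [ 0.8 -0.3  1.4] open 29.4 clk 38.7
grip [ 0.494 -0.018 -0.005] F [ 0.4 -0.1  1.9] open 16.0 clk 39.1
```

Run:
```python
from h import *
def st(t):
    s=env.read_state(); print(t,np.round(s["position"],3),"F",np.round(s["force"],1),"open",np.round(s["opening"]*87,1),"clk",round(s["clock"],1)); return s
def place(T,o):
    env.move_straight([T[0],T[1],.10],o,rate=.3); env.move_straight([T[0],T[1],.015],rate=.15); st("above")
    r=env.move_straight([T[0],T[1],-.009],rate=.04,force_limit=4); st(("down",r))
    env.gripper_to(.34); env.move_straight([T[0],T[1],.11],rate=.2); st("out")
env.move_straight([.494,-.018,.10],rate=.15); s=st("lift")
if s["opening"]*87>12:
    place((.539,.284),[-90,0,-8])
    P=np.array([.500,.045,0]); o=[-90,0,-15]
    env.goto(P+[0,0,.09],o); r=env.move_straight(P+[0,0,-.005],rate=.1,force_limit=6); st(r)
    env.gripper_to(0,15); s=st("grip")
    if s["opening"]*87>12:
        env.move_straight(P+[0,0,.10],rate=.15); st("lift2")
```

```text
lift [ 0.493 -0.018  0.099] F [-1.5  0.  -0.9] open 15.4 clk 39.9
above [0.54  0.284 0.016] F [-0.1 -1.5  0.2] open 15.5 clk 41.8
('down', True) [ 0.539  0.283 -0.006] F [ 0.3 -0.3  2.3] open 15.7 clk 42.3
out [0.538 0.283 0.109] F [-1.  -0.5 -0.1] open 29.6 clk 43.7
False [ 0.501  0.045 -0.004] F [-1.2  0.3  0.3] open 29.7 clk 45.7
grip [ 0.5    0.045 -0.005] F [-0.2  0.7  1. ] open 15.7 clk 46.1
lift2 [0.499 0.045 0.099] F [ 0.5 -0.3 -0.4] open 15.7 clk 47.0
```

Run:
```python
from h import *
def st(t):
    s=env.read_state(); print(t,np.round(s["position"],3),"F",np.round(s["force"],1),"open",np.round(s["opening"]*87,1),"clk",round(s["clock"],1)); return s
T=(.391,.303)
env.move_straight([T[0],T[1],.10],[-90,0,-8],rate=.25); env.move_straight([T[0],T[1],.015],rate=.15); st("above")
r=env.move_straight([T[0],T[1],-.009],rate=.04,force_limit=4); st(("down",r))
env.gripper_to(.34); env.move_straight([T[0],T[1],.14],rate=.2); st("out")
env.goto([.40,-.15,.35],[-90,0,0])
f=look("top","t8",(170,70,385,285),2.8); st("end")
find(f,"handle_a","offcut","tote","carriage","basket","mug","glue")
```

```text
above [0.392 0.303 0.016] F [-0.2  0.4 -0.6] open 16.0 clk 49.0
('down', True) [ 0.391  0.302 -0.006] F [0.4 0.2 1.1] open 15.8 clk 49.5
out [0.39  0.302 0.139] F [ 0.2  0.2 -0.5] open 29.5 clk 51.0
end [ 0.4   -0.149  0.349] F [-0.4 -0.6  0.4] open 29.7 clk 52.8
handle_a [(0.6, [0.534, 0.282, 0.036])]
offcut [(0.62, [0.497, 0.109, 0.033])]
tote [(0.75, [0.474, 0.294, 0.004])]
carriage [(0.57, [0.691, 0.048, 0.092]), (0.46, [0.719, 0.054, 0.09])]
basket [(0.46, [0.458, 0.299, 0.034])]
mug [(0.56, [0.73, -0.292, 0.055])]
glue [(0.86, [0.717, 0.24, 0.112])]
```

View pics/t8.png

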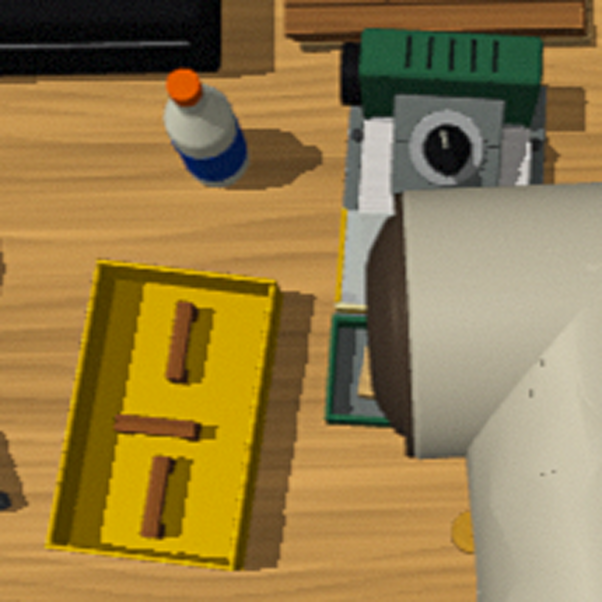

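All three handles lie in the tote at crop (183,340), (158,427) and (157,497). The offcut is still in the tray at (365,370), and the knob's mark is turned away. One check of the carriage travel from the lip's corner, then I hand in.

Run:
```python
from h import *
f=env.grab_frame("top"); im=f["image"]
p=ray(f,(170+335/2.8,70+305/2.8),.067); q=M.T@(p-O); print("lip",np.round(p,3),"machine x",round(q[0],4),"carriage",round(q[0]+.14,4))
u0=M.T@(ray(f,(288.2,204.7),.067)-O); print("start carriage by same measure",round(u0[0]+.14,4))
g=env.grab_frame("scene"); find(g,"knob","handle_a","offcut")
# knob mark angle: brightest pixel near knob foot in the top view
G2=G+M@[.0648,0,0]; print("pred knob foot px",proj(f,G2-.023*A),"seen",170+445/2.8,70+148/2.8)
env.close_job()
```

```text
lip [0.56  0.131 0.067] machine x -0.0522 carriage 0.0878
start carriage by same measure 0.0201
knob [(0.69, [0.742, 0.24, 0.107]), (0.62, [0.695, 0.021, 0.131])]
handle_a [(0.71, [0.545, 0.281, 0.033]), (0.69, [0.4, 0.298, 0.034]), (0.16, [0.742, 0.237, 0.109])]
offcut [(0.45, [0.503, 0.095, 0.022])]
pred knob foot px [[329.38560356 122.90414768]] seen 328.92857142857144 122.85714285714286
the job is handed in; nothing more can be done
```

I wound the carriage back to its far stop with two grasps on the knob. Both wooden handles are in the yellow tote beside the first one, and I handed the job in at about 53 s of the 72 s allowed. I set each handle down until a light touch on the tote floor, then released it.

**Last checks:**
- **Carriage:** the lip corner in the top view gives about 88 mm, against a stop at 85.8 mm, so it is at the stop within measuring error. The wrist torque also jumped at the end of travel, and the knob sits within 1 px of where it should be at the stop.
- **Handles and offcut:** all three handles show inside the tote and the offcut is still in the tray.
- **Bystanders:** the glue bottle, mug and tote were found about where they started (within roughly 15 mm, as well as the cameras tell). The basket was not re-measured, because the detector's last "basket" report was really the tote. The wax tin was only partly in view in the last picture.

**What failed or disagreed:**
- **First knob grasp:** it closed on air above the bar and moved nothing. The scene picture showed the real fingertips about 19 mm short of the reported TCP, so I commanded 19 mm deeper from then on.
- **Tilted knob grasps:** at that depth the wrist joint limit ruled out a straight grasp along the knob's axis. I tilted the hand by 10° for the first grasp and 6° the other way for the second.
- **Carriage start:** it began about 20 mm along its travel, not at 0.
- **False detections:** the networks gave a few, such as a "knob" on the glue bottle, which I ignored.

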